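# Chase the clogged thread of a roller bracket

### The arm

A 6-joint arm with a two-finger parallel gripper is mounted at the origin on the work surface. World frame = base frame: x ahead of the robot, y to its left, z up, the work surface at z = 0. Lengths are in m, angles in degrees, forces in N, time in s.
With the tool pointing down it reaches from about 0.375 to 0.9 m from the base axis. Payload 3.1 kg.
Tool frame: the origin (TCP) lies on the centre line of the jaws, within the pads' length; the fingertips stand 25 mm ahead of it and the grasp point (between the pads) lies 6 mm ahead of it; y points along the fingers, x is the direction in which the jaws open and shut, and the axes are right-handed (so a half turn about y gives the same grasp; the last joint's range is limited). The gripper opens to 87 mm and grips with 3 to 60 N. Pads are 19 mm wide; open, the fingers measure 117 mm over their backs; the gripper's body (75 mm by 190 mm) begins 51 mm behind the grasp point.
Start: joints at [65.976, 30.224, 82.088, -0, 67.689, -10.227], TCP at [0.149, 0.607, 0.248] pointing down, gripper open.
Joint ranges: [-176.69, 176.69], [-43.24, 126.21], [12.49, 139.97], [-82, 262], [0, 151.66], [-163.58, 163.58]. Speed limits (degrees/s): [159.86, 159.86, 180, 180, 180, 180].

### API

Orientations are given as a 3x3 rotation matrix whose columns are the frame's x, y, z axes.
In Python, from rig import * gives the robot as it stands.
- The arm moves only by the tool play_rows, never from a script. Its argument "commands" is a list of rows, each a list of 2 entries, a list of its own where there are three numbers: the shift along the world's x, y, z in m, then the turn, a rotation vector about the world's x, y, z in rad. A call has 1 to 10 rows; each row is the pose to reach, as a shift and turn from the pose commanded when the call began; what a row does not reach only later rows make up. A row lasts 1/8 s, in which the tool goes at most 62.5 mm and 10.7 degrees, less where a joint would pass 70% of its speed; a pose out of reach is approached as far as the arm can. A call with a gripper value outside its range is refused whole. "gripper" is the finger opening in m, from 0 to 0.087, set as the call begins (left out, the last holds). The fingers move at their own pace and stop on an object; the grip force is fixed at half the most. Time passes only in rows, so rows that repeat a pose let the fingers close. It gives the time, the measured TCP pose, the force and the opening at its end, in the units of the state.
- read_state(): the state, without advancing time (a new reading comes with each control period).
- capture(name): name is "side" or "top" or "wrist"; returns a dict with "frame" (480x640x3 uint8, red, green, blue), "depth" (480x640 float32, m along the optical axis (not along the pixel's ray), 0 where there is no reading), "mtx" (3x3 intrinsics, pixels), "cam_to_world" (4x4, takes a point from camera to world coordinates); the wrist camera has in their place "hand_eye" (4x4, takes a point from camera to tool coordinates, whose origin is the TCP and whose axes are the tool frame's). Camera axes: x right, y down, z forward; pixel columns grow to the right and rows downward; lengths in m; the calibration is good to about 2 mm. The wrist camera is an equidistant fisheye: a pixel r from the principal point sees the ray r / f radians off the axis. A picture is of the moment at which its call begins: read the wrist's pose just before it.
- hand_in(): hands the job in, once; it reports no verdict.
The state is a dict: "time_s": time; "joint_positions": joint angles; "qvel": joint speeds; "tau": joint torques, N m; "position": TCP position; "tcp_rot": TCP orientation; "force": force on the tool from outside, world axes, zero at the start; "moment": the same for the moment, N m; "opening": opening from 0.0 (shut) to 1.0 (fully open).
Only numpy, scipy, OpenCV 4.12 (cv2) and the standard library are available. Lean on these libraries where they do the work, as an engineer would, in place of code of your own. Each camera call takes 0.05 s, during which the arm holds its last target. There are 200 camera calls.

### The job

Push the red clamp lever fully over to lock the bracket, then clear the paint from its threaded boss with the tap already standing in it: turn the tap wrench half a turn forward (clockwise from above) and a quarter turn back, do that twice, then turn forward until the tap comes up firm on the bottom of the hole. Keep the tap upright, never force it, then let go and leave it there, and leave the other things alone.

Things in the scene. Friction and masses are not known exactly. Their poses are not given: they have to be found in the camera images.
- fixture: Dark steel base plate 200 x 280 x 12 mm screwed to the bench (cannot move); origin at the centre of its underside, z up. On it a white painted bracket (flange at x +74 mm, top 72 mm above the bench; round boss at x 0, y +50 mm) and a green clamp block 60 x 45 mm at x 0, y -105 mm, top 62 mm above the bench.
- wrench_grip (a point): Centre of the tap wrench bar, on the tap axis, about 156 mm above the bench (sinks 2 mm per turn forward). The bar is dark steel, level, 150 mm long, 16 mm wide, 18 mm high (9 mm above and below this point); x axis along the bar to its yellow end, z up. Grip it here across the bar from above, with about 45 N so that it does not slip in the pads.
- boss_top (a point): Centre of the top of the white boss, 44 mm in diameter, 75 mm above the bench. The tap, shank 18 mm in diameter, stands upright in it, already started. It is springy sideways about this point: about 0.07 rad of lean per 1 N m (some 13 N sideways on the bar); a lean over 0.12 rad spoils it.
- wrench_end (a point): Middle of the yellow end of the bar, 61 mm from wrench_grip along the bar.
- front (a joint): How far forward from the start, rad, the tap has cleaned the thread: 0 at the start, does not fall when the tap is backed off. Turning into clogged thread takes 0.2 N m. It counts only to 5.5; from there the bottom of the hole lies another 0 to 0.5 rad on, different each time and not shown by any reading: it is felt, as the turning torque rising steeply above 0.25 N m.
- wrench (a joint): Turn of the tap wrench relative to the cleaned front, rad: 0 = at the front, negative = backed off anticlockwise (-1.57 = a quarter turn back; limit -3.3, do not go there). Within the cleaned thread it turns with only 0.05 N m. At 0 the bar is at the farthest point it has reached.
- windup (a joint): Elastic twist of the tap shank under the turning torque, rad, 0.2 rad per N m, positive under forward torque: about 0.04 while clearing forward; 0.10 (0.5 N m) is firm on the bottom; above 0.22 (1.1 N m) the tap snaps.
- clamp (a joint): Clamp lever angle, rad: starts between 0 and 0.25 (leaning about 0.5 to 0.25 rad from upright towards the fixture's -x), 1.0 = fully over, leaning 0.5 rad to the fixture's +x, locked. Stays where it is left; friction 0.2 N m.
- clamp_tip (a point): Centre of the red ball, 26 mm in diameter, at the end of the clamp lever, 80 mm from its pivot, some 130 to 140 mm above the bench. The steel lever rod is 12 mm in diameter.
- clamp_pivot (a point): Pivot of the clamp lever, 62 mm above the bench; the lever swings about the fixture's y axis, in the fixture's x-z plane, and is pushed towards the fixture's +x. Axes as the fixture's.
- spare_roller: White plastic roller, 54 mm in diameter, 40 mm high, standing on the bench near the fixture; origin at the centre of its underside. Leave alone.
- paste_tin: Closed steel tin with a yellow band, 56 mm in diameter, 55 mm high, standing on the bench; origin at the centre of its underside. Leave alone.
- feed_gear: Black plastic gear blank, 60 mm in diameter, 30 mm high, lying on the bench; origin at the centre of its underside. Leave alone.

How it is judged:
By the outcome, as a careful person would: the job done as asked, in the order asked, and still so for the second after the job is handed in, with the robot touching nothing.
It also fails if it takes over 72 s, if anything falls off the work surface, if the arm or the gripper's body presses on something with over 40 N, if the wrist force passes 120 N, or if a joint passes its speed limit or range.

## Working session

There is one attempt and no reset: what is moved stays moved. The work goes in short steps, Python scripts to look and compute and a tool call to move; the robot and the scene stay as the last step left them, time stands still between calls to the robot, and variables do not carry over. Pictures are saved under pics/ and viewed, about 8 in all and at most 12, crops included, and the job is handed in when it is done.

Besides the shell and the picture viewer there is one more tool, called after ">>>" by a JSON object that holds its "fn" and its "kwargs". play_rows: Moves the arm, as the interface text tells. Its arguments: {"type":"object","properties":{"commands":{"type":"array"},"gripper":{"type":"number"}},"required":["commands"]}

```bash
mkdir -p pics; ls
python3 - <<'E'
from rig import *
import cv2,numpy as np
s=read_state();print(s)
ims=[]
for n in("side","top"):
    c=capture(n);np.savez(f"pics/{n}0.npz",**c);cv2.imwrite(f"pics/{n}0.png",c["frame"][:,:,::-1]);print(n,c["mtx"],c["cam_to_world"])
E
```

```text
pics
{'time_s': 0.0, 'joint_positions': array([ 6.59774521e+01,  3.02793833e+01,  8.21564777e+01, -3.67179171e-03,
        6.76903522e+01, -1.02276764e+01]), 'qvel': array([ 0.0040957 , -0.05356503,  0.04598364,  0.00355305,  0.05826601,
       -0.03831007]), 'tau': array([-3.54857693e-04, -4.40049827e+01, -1.76586592e+01,  6.34166342e-02,
        5.82642120e-02, -1.68457891e-04]), 'position': array([0.14873575, 0.6063345 , 0.24656661]), 'tcp_rot': array([[ 2.38421924e-01, -8.42612111e-04, -9.71161303e-01],
       [ 9.71159225e-01, -2.03617112e-03,  2.38423180e-01],
       [-2.17834886e-03, -9.99997572e-01,  3.32842691e-04]]), 'force': array([ 0.04098722, -0.17949725, -0.02312515]), 'moment': array([-0.01399095,  0.00999305,  0.01684142]), 'opening': 0.996310770460312}
side [[442.66505606   0.         320.01086016]
 [  0.         442.66505606 245.66308215]
 [  0.           0.           1.        ]] [[ 0.80094706 -0.38813937  0.45588554  0.1562042 ]
 [-0.59865496 -0.53161989  0.59915985 -0.56861019]
 [ 0.00980029 -0.75281347 -0.65816095  0.70027572]
 [ 0.          0.          0.          1.        ]]
top [[470.09487564   0.         310.40713492]
 [  0.         470.09487564 238.69832086]
 [  0.           0.           1.        ]] [[-0.00465927 -0.99572011  0.09230255  0.48063203]
 [-0.99995209  0.00543377  0.00814138 -0.00356854]
 [-0.00860809 -0.0922602  -0.99569772  1.11491114]
 [ 0.          0.          0.          1.        ]]
```

View pics/top0.png

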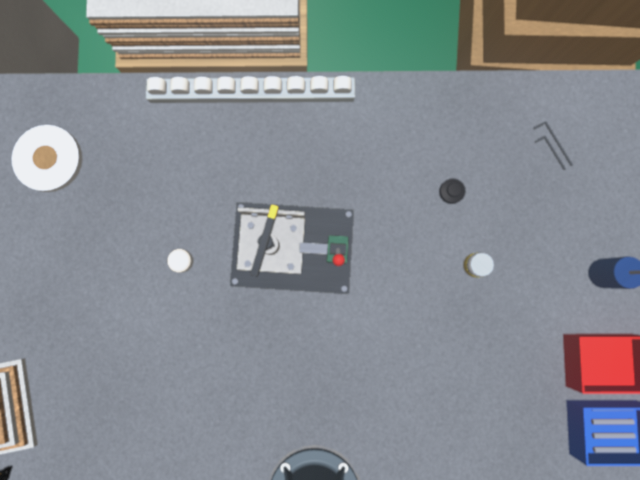

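View pics/side0.png

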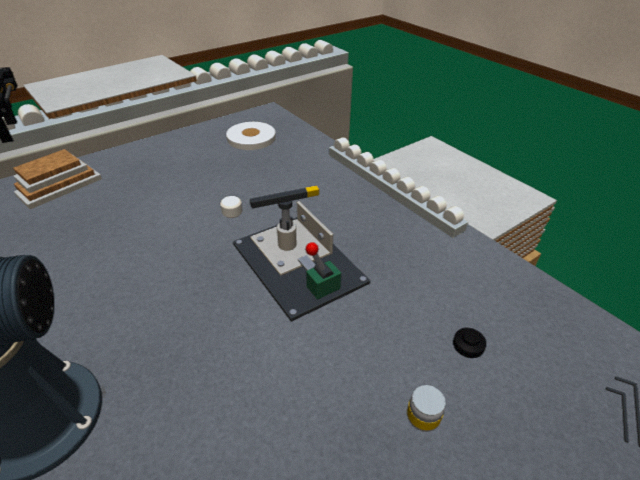

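```bash
cat > h.py <<'E'
import numpy as np,cv2
def load(n):return dict(np.load(f"pics/{n}.npz"))
def cloud(c):
    v,u=np.mgrid[:480,:640];K=c["mtx"];d=c["depth"]
    p=np.stack([(u-K[0,2])/K[0,0]*d,(v-K[1,2])/K[1,1]*d,d],-1)
    T=c["cam_to_world"];return p@T[:3,:3].T+T[:3,3]
def masks(c):
    h=cv2.cvtColor(c["frame"],cv2.COLOR_RGB2HSV).astype(int);H,S,V=h[...,0],h[...,1],h[...,2]
    return dict(red=((H<8)|(H>172))&(S>150)&(V>90),yel=(H>20)&(H<32)&(S>150)&(V>120),grn=(H>50)&(H<85)&(S>80)&(V>40),dark=(V<75))
def atz(c,u,v,z):
    K=c["mtx"];T=c["cam_to_world"];r=T[:3,:3]@np.array([(u-K[0,2])/K[0,0],(v-K[1,2])/K[1,1],1]);return T[:3,3]+r*(z-T[2,3])/r[2]
E
python3 - <<'E'
from h import *
np.set_printoptions(precision=4,suppress=True)
for n in("top0","side0"):
    c=load(n);P=cloud(c);m=masks(c)
    roi=(abs(P[...,0]-.47)<.13)&(abs(P[...,1]-.04)<.2)&(c["depth"]>0)
    for k in("red","yel","grn"):
        q=P[m[k]&roi&(P[...,2]>.02)];print(n,k,len(q),q.mean(0),q.min(0),q.max(0))
    b=P[roi&(P[...,2]>.15)&(P[...,2]<.18)]
    print("bar",len(b),b.mean(0),np.median(b[:,2]))
    (x,y),(w,h),a=cv2.minAreaRect(b[:,:2].astype(np.float32)*1000);print(x,y,w,h,a)
    v,u=np.where(m["red"]&roi);print("red px",u.mean(),v.mean(), "atz.135",atz(c,u.mean(),v.mean(),.135))
    v,u=np.where(m["yel"]&roi);print("yel px",u.mean(),v.mean(), "atz",atz(c,u.mean(),v.mean(),.165))
    pl=roi&(P[...,2]>.007)&(P[...,2]<.017)
    print("plate",cv2.minAreaRect(P[roi&(P[...,2]>.007)][:,:2].astype(np.float32)*1000), cv2.minAreaRect(P[pl][:,:2].astype(np.float32)*1000))
c=load("top0")
K=np.array([atz(c,*p,.012)[:2] for p in((241,208),(349,214),(344,288),(235,282))]);print(K,K.mean(0))
# two-ray red ball
rs=[]
for n in("top0","side0"):
    c=load(n);m=masks(c)["red"];P=cloud(c);m&=(abs(P[...,0]-.47)<.13)&(abs(P[...,1]-.04)<.2)
    v,u=np.where(m);a=atz(c,u.mean(),v.mean(),0);b=atz(c,u.mean(),v.mean(),.2);rs.append((a,(b-a)/np.linalg.norm(b-a)))
A=sum(np.eye(3)-np.outer(d,d) for a,d in rs);B=sum((np.eye(3)-np.outer(d,d))@a for a,d in rs);print("ball",np.linalg.solve(A,B))
img=c=load("top0")["frame"][190:310,215:375,::-1];cv2.imwrite("pics/crop1.png",cv2.resize(img,(800,600),interpolation=cv2.INTER_CUBIC))
E
```

```text
top0 red 88 [ 0.5271 -0.0528  0.1463] [ 0.5179 -0.0629  0.1402] [ 0.5365 -0.0421  0.1516]<stdin>:7: RuntimeWarning: Mean of empty slice.
  ret = um.true_divide(
Traceback (most recent call last):
ValueError: zero-size array to reduction operation minimum which has no identity
```

```bash
cat > m.py <<'E'
from h import *
np.set_printoptions(precision=4,suppress=True)
for n in("top0","side0"):
    c=load(n);P=cloud(c);m=masks(c)
    roi=(abs(P[...,0]-.56)<.16)&(abs(P[...,1]-.04)<.18)&(c["depth"]>0)
    for k in("red","yel","grn"):
        q=P[m[k]&roi&(P[...,2]>.02)]
        if len(q):print(n,k,len(q),q.mean(0),q.min(0),q.max(0))
    s=roi&(P[...,2]>.145)&(P[...,2]<.18)&~m["red"]; b=P[s]
    print("bar",len(b),np.median(b[:,2]),cv2.minAreaRect(b[:,:2].astype(np.float32)*1000))
    for k,z in(("red",.135),("yel",.165)):
        v,u=np.where(m[k]&roi);print(k,"px",u.mean(),v.mean(),"atz",atz(c,u.mean(),v.mean(),z))
    print("plate",cv2.minAreaRect(P[roi&(P[...,2]>.007)&(P[...,2]<.017)][:,:2].astype(np.float32)*1000))
    bo=P[roi&(P[...,2]>.07)&(P[...,2]<.08)]
c=load("top0")
K=np.array([atz(c,*p,.012)[:2] for p in((241,208),(349,214),(344,288),(235,282))]);print(K,K.mean(0))
rs=[]
for n in("top0","side0"):
    c=load(n);m=masks(c)["red"];P=cloud(c);m&=(abs(P[...,0]-.56)<.16)&(abs(P[...,1]-.04)<.18)
    v,u=np.where(m);a=atz(c,u.mean(),v.mean(),0);b=atz(c,u.mean(),v.mean(),.2);rs.append((a,(b-a)/np.linalg.norm(b-a)))
A=sum(np.eye(3)-np.outer(d,d) for a,d in rs);B=sum((np.eye(3)-np.outer(d,d))@a for a,d in rs);print("ball",np.linalg.solve(A,B))
img=load("top0")["frame"][190:310,215:375,::-1];cv2.imwrite("pics/crop1.png",cv2.resize(img,(800,600),interpolation=cv2.INTER_CUBIC))
E
python3 m.py
```

```text
top0 red 88 [ 0.5271 -0.0528  0.1463] [ 0.5179 -0.0629  0.1402] [ 0.5365 -0.0421  0.1516]
top0 grn 127 [ 0.5697 -0.0531  0.061 ] [ 0.5278 -0.0773  0.0569] [ 0.5842 -0.0341  0.0662]
bar 668 0.16338486541670355 ((531.7529907226562, 52.5054931640625), (181.77532958984375, 141.5340576171875), 52.32781219482422)
red px 338.27272727272725 259.5 atz [ 0.5276 -0.0534  0.135 ]
yel px nan nan atz [nan nan nan]
plate ((563.6062622070312, 49.333412170410156), (279.9281005859375, 200.10513305664062), 85.94647979736328)
side0 red 110 [ 0.5245 -0.0582  0.1437] [ 0.5163 -0.0668  0.1325] [ 0.5355 -0.0459  0.1508]
side0 yel 58 [0.6249 0.0795 0.1647] [0.6113 0.0695 0.1621] [0.6377 0.0915 0.1669]
side0 grn 653 [ 0.5507 -0.0672  0.0497] [ 0.5254 -0.0813  0.02  ] [ 0.5857 -0.0328  0.0736]
bar 750 0.16074785914666173 ((533.9520874023438, 54.641258239746094), (175.59378051757812, 144.26161193847656), 52.010372161865234)
red px 311.53636363636366 248.12727272727273 atz [ 0.5302 -0.0502  0.135 ]
yel px 311.7068965517241 188.48275862068965 atz [0.6246 0.0792 0.165 ]
plate ((564.37255859375, 48.93756103515625), (283.0657043457031, 200.82464599609375), 86.00088500976562)
[[ 0.657   0.1699]
 [ 0.6411 -0.0861]
 [ 0.467  -0.0724]
 [ 0.4821  0.1823]] [0.5618 0.0484]
ball [ 0.501  -0.0983  0.1853]m.py:12: RuntimeWarning: Mean of empty slice.
  v,u=np.where(m[k]&roi);print(k,"px",u.mean(),v.mean(),"atz",atz(c,u.mean(),v.mean(),z))
  ret = ret.dtype.type(ret / rcount)
```

View pics/crop1.png

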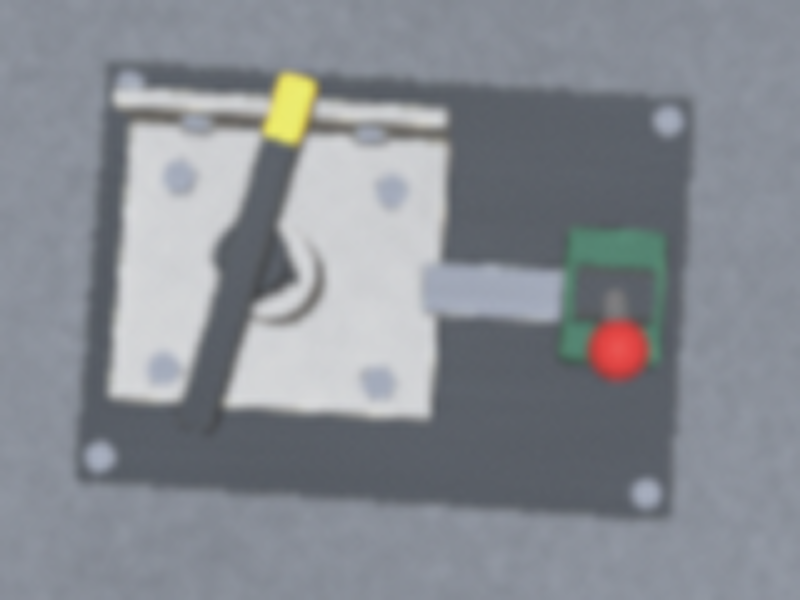

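The top crop shows the bar running from its yellow end (292,110) to its dark end (203,420), the red ball at (618,350) leaning to fixture -x, and the plate yawed about -4°. The measured plate size (280 x 200 mm) and the bar end distance (61 mm) match the given sizes. I'll move to the lever first.

>>> {"fn": "play_rows", "kwargs": {"commands": [[[0.027,-0.054,0],[0,0,0.02]],[[0.054,-0.108,0],[0,0,0.04]],[[0.081,-0.162,0],[0,0,0.06]],[[0.108,-0.216,0],[0,0,0.08]],[[0.135,-0.27,0],[0,0,0.1]],[[0.162,-0.324,0],[0,0,0.12]],[[0.189,-0.378,0],[0,0,0.14]],[[0.216,-0.432,0],[0,0,0.16]],[[0.243,-0.486,0],[0,0,0.17]],[[0.27,-0.54,0],[0,0,0.17]]], "gripper": 0}}

```text
time_s: 1.35
position: [0.4195, 0.0651, 0.2475]
tcp_rot: [[0.071, 0.0, -0.997], [0.997, 0.0, 0.071], [0.0, -1.0, -0.0]]
force: [1.9, 0.2, -0.9]
opening: 0.02
```

Run:
```python
from h import *
np.set_printoptions(precision=4,suppress=True)
from rig import *
print({k:v for k,v in read_state().items() if k in("time_s","position","tcp_rot","joint_positions","force")})
A=np.array([.5675,.099])
for n in("top0","side0"):
    c=load(n);P=cloud(c)
    d=P[...,:2]-A;R=np.linalg.norm(d,axis=-1)
    w=np.abs(d@np.array([.3223,.9466]))  # across bar
    for r0 in np.arange(0,.04,.004):
        q=P[(R<.045)&(w>=r0)&(w<r0+.004)&(P[...,2]>.02)]
        print(n,round(r0,3),np.round(np.sort(q[:,2])[::max(1,len(q)//8)],3))
    # bar points, dark
    V=c["frame"].max(-1)
    b=P[(P[...,2]>.15)&(P[...,2]<.175)&(R<.09)][:,:2]
    print(len(b),cv2.minAreaRect((b*1000).astype(np.float32)),b.mean(0))
```

```text
{'time_s': 1.35, 'joint_positions': array([ -6.3522,  14.7904, 109.4529,   0.0182,  55.7485, -92.2839]), 'position': array([0.4195, 0.0651, 0.2475]), 'tcp_rot': array([[ 0.0711,  0.0002, -0.9975],
       [ 0.9975,  0.0002,  0.0711],
       [ 0.0003, -1.    , -0.0002]]), 'force': array([ 1.8854,  0.1718, -0.9286])}
top0 0.0 [0.02  0.074 0.162 0.163 0.164 0.164 0.165 0.166 0.168]
top0 0.004 [0.02  0.073 0.155 0.162 0.162 0.163 0.164 0.165 0.167]
top0 0.008 [0.02  0.041 0.074 0.089 0.145 0.147 0.151 0.161 0.164]
top0 0.012 [0.02  0.023 0.072 0.074 0.076 0.101 0.145 0.146 0.149]
top0 0.016 [0.02  0.022 0.024 0.037 0.064 0.072 0.074 0.075 0.076]
top0 0.02 [0.02  0.02  0.021 0.022 0.023 0.031 0.042 0.059 0.068 0.078]
top0 0.024 [0.02  0.02  0.02  0.02  0.02  0.02  0.021 0.021 0.021 0.021 0.022]
top0 0.028 [0.02  0.021 0.021 0.021 0.022 0.022 0.022 0.022]
top0 0.032 [0.02  0.02  0.021 0.021 0.022 0.022 0.022 0.023 0.024]
top0 0.036 [0.02  0.02  0.02  0.02  0.021 0.021 0.021 0.022 0.024]
619 ((567.254150390625, 98.3359375), (18.270206451416016, 150.4284210205078), 72.87580108642578) [0.5669 0.0982]
side0 0.0 [0.02  0.046 0.078 0.098 0.135 0.164 0.165 0.165 0.167]
side0 0.004 [0.02  0.074 0.101 0.141 0.151 0.157 0.161 0.164 0.167]
side0 0.008 [0.02  0.03  0.072 0.081 0.104 0.146 0.153 0.158 0.164]
side0 0.012 [0.02  0.022 0.041 0.059 0.074 0.083 0.135 0.141 0.148]
side0 0.016 [0.02  0.021 0.029 0.038 0.047 0.056 0.063 0.072 0.148]
side0 0.02 [0.02  0.021 0.023 0.03  0.039 0.047 0.057 0.067 0.075]
side0 0.024 [0.02  0.02  0.02  0.021 0.021 0.021 0.022 0.022 0.024]
side0 0.028 [0.02  0.02  0.021 0.021 0.021 0.021 0.022 0.022 0.022 0.023]
side0 0.032 [0.02  0.02  0.02  0.02  0.021 0.021 0.021 0.022 0.023 0.023]
side0 0.036 [0.02  0.02  0.02  0.021 0.021 0.021 0.021 0.021 0.021 0.022]
660 ((567.9480590820312, 96.87191772460938), (21.880809783935547, 150.96925354003906), 74.14578247070312) [0.5651 0.0952]
```

>>> {"fn": "play_rows", "kwargs": {"commands": [[[0.025,-0.059,0],[0,0,0]],[[0.05,-0.119,-0.02],[0,0,0]],[[0.05,-0.12,-0.06],[0,0,0]],[[0.05,-0.12,-0.1],[0,0,0]],[[0.06,-0.121,-0.1],[0,0,0]],[[0.07,-0.122,-0.1],[0,0,0]],[[0.08,-0.122,-0.1],[0,0,0]],[[0.09,-0.123,-0.1],[0,0,0]],[[0.1,-0.124,-0.1],[0,0,0]]]}}

```text
time_s: 2.48
position: [0.5184, -0.0563, 0.1481]
tcp_rot: [[0.07, -0.002, -0.998], [0.998, 0.001, 0.07], [0.001, -1.0, 0.002]]
force: [-3.2, 0.5, 2.4]
opening: 0.008
```

>>> {"fn": "play_rows", "kwargs": {"commands": [[[0.01,-0.001,0],[0,0,0]],[[0.02,-0.001,0],[0,0,0]],[[0.03,-0.002,0],[0,0,0]],[[0.03,-0.002,0],[0,0,0]]]}}

```text
time_s: 2.98
position: [0.5509, -0.0595, 0.1475]
tcp_rot: [[0.071, 0.003, -0.997], [0.997, -0.001, 0.071], [-0.001, -1.0, -0.003]]
force: [0.0, 0.6, -0.0]
opening: 0.006
```

>>> {"fn": "play_rows", "kwargs": {"commands": [[[0.005,0,0],[0,0,0]],[[0.01,-0.001,0],[0,0,0]],[[0.015,-0.001,0],[0,0,0]]]}}

```text
time_s: 3.35
position: [0.5632, -0.0598, 0.1469]
tcp_rot: [[0.071, -0.003, -0.997], [0.997, 0.001, 0.071], [0.001, -1.0, 0.003]]
force: [-2.7, -0.8, -2.2]
opening: 0.004
```

Run:
```python
from rig import *
from h import *
np.set_printoptions(precision=4,suppress=True)
for n in("top","side"):
    c=capture(n);P=cloud(c);m=masks(c)["red"]&(abs(P[...,0]-.57)<.1)&(abs(P[...,1]+.05)<.1)
    print(n,m.sum(),P[m].mean(0) if m.any() else 0,P[m].max(0) if m.any() else 0)
cv2.imwrite("pics/side1.png",cv2.resize(c["frame"][120:360,200:440,::-1],(600,600)))
print(read_state()["force"])
```

```text
top 16 [ 0.4806 -0.0036  1.1149] [ 0.4806 -0.0036  1.1149]
side 0 0 0
[-2.5127  0.0787 -1.268 ]
```

View pics/side1.png

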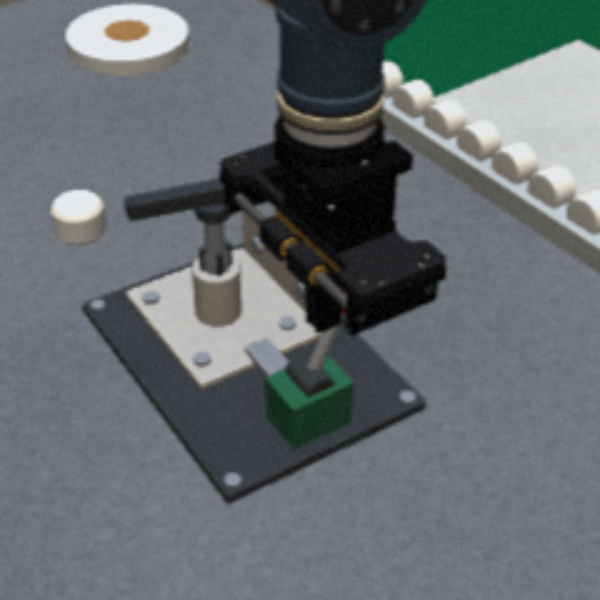

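The lever rod, at crop (325,345), now leans to +x with the ball hidden behind the fingers. I'll keep pushing until the force rises.

>>> {"fn": "play_rows", "kwargs": {"commands": [[[0.003,0,0],[0,0,0]],[[0.006,0,0],[0,0,0]],[[0.009,-0.001,0],[0,0,0]],[[0.009,-0.001,0],[0,0,0]]]}}

```text
time_s: 3.95
position: [0.5704, -0.06, 0.1472]
tcp_rot: [[0.07, -0.007, -0.998], [0.998, 0.002, 0.07], [0.002, -1.0, 0.007]]
force: [-7.6, 3.1, 1.0]
opening: 0.001
```

>>> {"fn": "play_rows", "kwargs": {"commands": [[[0.002,0,0],[0,0,0]],[[0.004,0,0],[0,0,0]],[[0.004,0,0],[0,0,0]]]}}

```text
time_s: 4.32
position: [0.5709, -0.0598, 0.147]
tcp_rot: [[0.069, -0.015, -0.997], [0.998, 0.002, 0.069], [0.001, -1.0, 0.015]]
force: [-14.8, 0.3, 5.6]
opening: 0.007
```

>>> {"fn": "play_rows", "kwargs": {"commands": [[[-0.02,0,0],[0,0,0]],[[-0.04,0,0.02],[0,0,0]],[[-0.04,0,0.07],[0,0,0]],[[-0.03,0.03,0.1],[0,0,-0.05]],[[-0.02,0.08,0.1],[0,0,-0.15]],[[-0.01,0.13,0.1],[0,0,-0.227]],[[-0.01,0.16,0.1],[0,0,-0.227]],[[-0.01,0.16,0.1],[0,0,-0.227]],[[-0.01,0.16,0.1],[0,0,-0.227]]], "gripper": 0.05}}

```text
time_s: 5.45
position: [0.5683, 0.0984, 0.2483]
tcp_rot: [[0.293, 0.003, -0.956], [0.956, -0.0, 0.293], [0.001, -1.0, -0.003]]
force: [-0.2, -0.2, 0.0]
opening: 0.574
```

Run:
```python
from rig import *
from h import *
np.set_printoptions(precision=4,suppress=True)
s=read_state();print(s["position"],s["joint_positions"],s["force"],s["moment"])
for n in("top","side"):
    c=capture(n);P=cloud(c);m=masks(c)["red"]&(abs(P[...,0]-.57)<.1)&(abs(P[...,1]+.05)<.1)
    print(n,m.sum(),P[m].mean(0) if m.any() else 0,P[m].max(0) if m.any() else 0)
w=capture("wrist");np.savez("pics/w0.npz",pos=s["position"],rot=s["tcp_rot"],**w);print(w["mtx"],w["hand_eye"])
cv2.imwrite("pics/w0.png",w["frame"][:,:,::-1])
```

```text
[0.5683 0.0984 0.2483] [ -1.2563  26.3696  89.2479  -0.026   64.1873 -74.1863] [-0.2293 -0.2002  0.023 ] [0.0448 0.0585 0.0697]
top 104 [ 0.5793 -0.0508  0.2629] [ 0.6039 -0.0036  1.1149]
side 114 [ 0.591  -0.0623  0.139 ] [ 0.6017 -0.0482  0.1459]
[[371.6483   0.     315.162 ]
 [  0.     371.6483 241.7985]
 [  0.       0.       1.    ]] [[ 1.     -0.0003  0.0004 -0.0005]
 [-0.0004 -0.3046  0.9525 -0.1379]
 [-0.0001 -0.9525 -0.3046  0.0839]
 [ 0.      0.      0.      1.    ]]
```

View pics/w0.png

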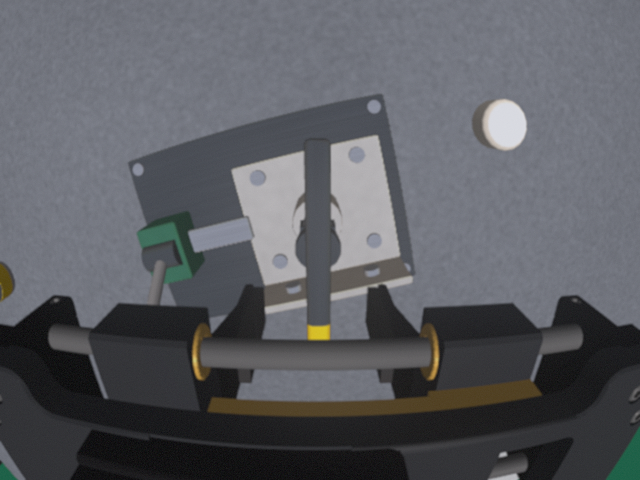

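Run:
```python
from h import *
np.set_printoptions(precision=4,suppress=True)
w=dict(np.load("pics/w0.npz"));K=w["mtx"];f=K[0,0]
def pt(u,v,z):
    d=np.array([u-K[0,2],v-K[1,2]]);r=np.hypot(*d);t=r/f
    ray=np.r_[np.sin(t)*d/r,np.cos(t)]
    H=w["hand_eye"];o=w["rot"]@H[:3,3]+w["pos"];ray=w["rot"]@H[:3,:3]@ray
    return o+ray*(z-o[2])/ray[2]
g=w["frame"].max(-1).astype(int)
print(g[132:150,317], g[170,296:340], g[200,296:340]); 
a=pt(317,139.5,.165);y=pt(318.3,325,.165);print(a,y,y-a,np.hypot(*(y-a)[:2]),np.degrees(np.arctan2(*(y-a)[1::-1])))
dr=(y-a)/np.linalg.norm(y-a);print("centre",a+dr*.075)
```

```text
[87 91 90 89 90 84 73 66 75 82 85 86 85 84 82 86 83 85] [177 178 178 179 180 180 177 161 131  91  81  86  87  89  91  89  89  89
  88  89  87  88  88  90  89  87  88  88  89  90  91  87  86  83 110 155
 177 180 180 178 178 178 179 178] [168 146 113  96  95  95  98  94  88  81  82  88  89  91  90  91  90  91
  91  90  91  92  94  89  89  93  92  92  91  92  92  91  89  86  82  88
  96  94  96 108 136 164 177 177]
[0.4958 0.1215 0.165 ] [0.6138 0.0864 0.165 ] [ 0.118  -0.0351  0.    ] 0.12315019991650039 -16.567340842051415
centre [0.5677 0.1001 0.165 ]
```

>>> {"fn": "play_rows", "kwargs": {"commands": [[[0,0,-0.03],[0,0,0]],[[0,0,-0.06],[0,0,0]],[[0,0,-0.068],[0,0,0]],[[0,0,-0.073],[0,0,0]],[[0,0,-0.073],[0,0,0]]]}}

```text
time_s: 6.22
position: [0.5676, 0.0987, 0.1751]
tcp_rot: [[0.294, 0.001, -0.956], [0.956, -0.0, 0.294], [0.0, -1.0, -0.001]]
force: [-0.8, -0.1, 0.2]
opening: 0.579
```

>>> {"fn": "play_rows", "kwargs": {"commands": [[[0,0,0],[0,0,0]],[[0,0,0],[0,0,0]],[[0,0,0],[0,0,0]],[[0,0,0],[0,0,0]],[[0,0,0],[0,0,0]],[[0,0,0],[0,0,0]]], "gripper": 0}}

```text
time_s: 6.98
position: [0.5672, 0.0992, 0.1747]
tcp_rot: [[0.293, 0.0, -0.956], [0.956, 0.0, 0.293], [0.001, -1.0, -0.0]]
force: [-0.4, 1.2, 1.3]
opening: 0.183
```

```bash
cat > st.py <<'E'
from rig import *
import numpy as np
np.set_printoptions(precision=4,suppress=True)
s=read_state();print(s["time_s"],s["position"],"J1,J6",s["joint_positions"][[0,5]],"F",s["force"],"M",s["moment"],s["opening"]*87,"jaw",np.degrees(np.arctan2(s["tcp_rot"][1,0],s["tcp_rot"][0,0])))
E
python3 st.py
```

```text
6.975 [0.5672 0.0992 0.1747] J1,J6 [ -1.2063 -74.158 ] F [-0.4218  1.2142  1.3131] M [ 0.1967 -0.0018  0.0098] 15.879865925683335 jaw 72.93507001371489
```

>>> {"fn": "play_rows", "kwargs": {"commands": [[[0,0,0],[0,0,-0.159]],[[0,0,0],[0,0,-0.318]],[[0,0,-0.0001],[0,0,-0.477]],[[0,0,-0.0002],[0,0,-0.636]],[[0,0,-0.0002],[0,0,-0.795]],[[0,0,-0.0003],[0,0,-0.954]],[[0,0,-0.0003],[0,0,-1.113]],[[0,0,-0.0004],[0,0,-1.272]],[[0,0,-0.0004],[0,0,-1.431]],[[0,0,-0.0005],[0,0,-1.59]]]}}

```text
time_s: 8.22
position: [0.5662, 0.099, 0.1741]
tcp_rot: [[0.949, -0.002, 0.316], [-0.316, -0.0, 0.949], [-0.002, -1.0, -0.001]]
force: [-1.1, 0.1, 3.0]
opening: 0.183
```

```bash
python3 st.py
```

```text
8.225 [0.5662 0.099  0.1741] J1,J6 [-1.2074 17.2042] F [-1.1034  0.1248  3.043 ] M [0.0364 0.4431 0.2481] 15.916456650186758 jaw -18.402935532389684
```

>>> {"fn": "play_rows", "kwargs": {"commands": [[[0,0,0],[0,0,-0.159]],[[0,0,0],[0,0,-0.318]],[[0,0,-0.0001],[0,0,-0.477]],[[0,0,-0.0002],[0,0,-0.636]],[[0,0,-0.0002],[0,0,-0.795]],[[0,0,-0.0003],[0,0,-0.954]],[[0,0,-0.0003],[0,0,-1.113]],[[0,0,-0.0004],[0,0,-1.272]],[[0,0,-0.0004],[0,0,-1.431]],[[0,0,-0.0005],[0,0,-1.6]]]}}

```text
time_s: 9.48
position: [0.5661, 0.0999, 0.1736]
tcp_rot: [[-0.344, -0.002, 0.939], [-0.939, 0.002, -0.344], [-0.001, -1.0, -0.002]]
force: [-0.6, 3.1, 1.6]
opening: 0.181
```

>>> {"fn": "play_rows", "kwargs": {"commands": [[[0,0,0],[0,0,0]],[[0,0,0],[0,0,0]]]}}

```text
time_s: 9.72
position: [0.5664, 0.0996, 0.1736]
tcp_rot: [[-0.337, -0.001, 0.941], [-0.941, 0.001, -0.337], [-0.001, -1.0, -0.002]]
force: [-2.3, 3.6, 2.6]
opening: 0.18
```

```bash
python3 st.py
```

```text
9.725 [0.5664 0.0996 0.1736] J1,J6 [ -1.1853 108.472 ] F [-2.3004  3.5949  2.6134] M [0.9184 0.6077 0.1852] 15.63352795228001 jaw -109.69987700716165
```

>>> {"fn": "play_rows", "kwargs": {"commands": [[[0,0,0],[0,0,0.164]],[[0,0,0],[0,0,0.328]],[[0,0,0.0001],[0,0,0.492]],[[0,0,0.0002],[0,0,0.656]],[[0,0,0.0002],[0,0,0.82]],[[0,0,0.0003],[0,0,0.984]],[[0,0,0.0003],[0,0,1.148]],[[0,0,0.0004],[0,0,1.312]],[[0,0,0.0004],[0,0,1.476]],[[0,0,0.0005],[0,0,1.64]]]}}

```text
time_s: 10.98
position: [0.5664, 0.0988, 0.1741]
tcp_rot: [[0.964, -0.001, 0.267], [-0.267, -0.0, 0.964], [-0.001, -1.0, -0.001]]
force: [-1.5, 1.3, 2.4]
opening: 0.179
```

>>> {"fn": "play_rows", "kwargs": {"commands": [[[0,0,0],[0,0,0]],[[0,0,0],[0,0,0]]]}}

```text
time_s: 11.22
position: [0.5665, 0.0989, 0.174]
tcp_rot: [[0.961, -0.001, 0.275], [-0.275, -0.0, 0.961], [-0.001, -1.0, -0.0]]
force: [-2.5, 1.2, 3.7]
opening: 0.18
```

```bash
python3 st.py
```

```text
11.225 [0.5665 0.0989 0.174 ] J1,J6 [-1.2255 14.7474] F [-2.5272  1.1881  3.7363] M [0.3195 0.6932 0.0494] 15.671396163977041 jaw -15.966537468323743
```

>>> {"fn": "play_rows", "kwargs": {"commands": [[[0,0,0],[0,0,-0.16]],[[0,0,0],[0,0,-0.32]],[[0,0,-0.0001],[0,0,-0.48]],[[0,0,-0.0002],[0,0,-0.64]],[[0,0,-0.0002],[0,0,-0.8]],[[0,0,-0.0003],[0,0,-0.96]],[[0,0,-0.0003],[0,0,-1.12]],[[0,0,-0.0004],[0,0,-1.28]],[[0,0,-0.0004],[0,0,-1.44]],[[0,0,-0.0005],[0,0,-1.6]]]}}

```text
time_s: 12.48
position: [0.5666, 0.0996, 0.1736]
tcp_rot: [[-0.308, -0.001, 0.951], [-0.951, 0.001, -0.308], [-0.001, -1.0, -0.001]]
force: [-2.2, 4.4, 4.0]
opening: 0.183
```

>>> {"fn": "play_rows", "kwargs": {"commands": [[[0,0,0],[0,0,0]],[[0,0,0],[0,0,0]],[[0,0,0],[0,0,0]],[[0,0,0],[0,0,0]],[[0,0,0.02],[0,0,0]],[[0,0,0.04],[0,0,0]]], "gripper": 0.045}}

```text
time_s: 13.22
position: [0.5669, 0.0988, 0.2137]
tcp_rot: [[-0.301, -0.001, 0.954], [-0.954, -0.0, -0.301], [0.0, -1.0, -0.001]]
force: [-0.7, 1.4, 0.8]
opening: 0.52
```

```bash
python3 st.py
python3 - <<'E'
from rig import *
from h import *
s=read_state();w=capture("wrist");np.savez("pics/w1.npz",pos=s["position"],rot=s["tcp_rot"],**w)
cv2.imwrite("pics/w1.png",w["frame"][:,:,::-1])
E
```

```text
13.225 [0.5669 0.0988 0.2137] J1,J6 [ -1.227  106.3002] F [-0.6772  1.3502  0.781 ] M [-0.0769  0.1374  0.0205] 45.26207696605355 jaw -107.51962267062572
```

View pics/w1.png

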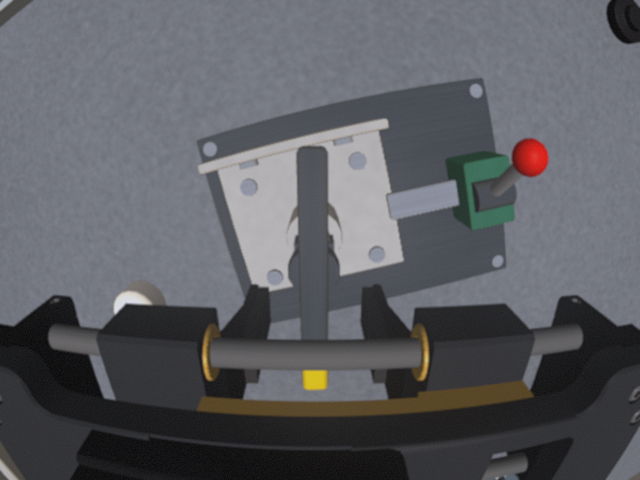

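The bar lies along the jaw mid-line, from (312,150) to (315,385), so it did not slip. The lever is over to +x at (530,158). Next I turn the tool back half a turn and regrip.

>>> {"fn": "play_rows", "kwargs": {"commands": [[[0,0,0],[0,0,0.1745]],[[0,0,0],[0,0,0.349]],[[0,0,0],[0,0,0.5236]],[[0,0,0],[0,0,0.698]],[[0,0,0],[0,0,0.8727]],[[0,0,0],[0,0,1.047]],[[0,0,0],[0,0,1.2217]],[[0,0,0],[0,0,1.396]],[[0,0,0],[0,0,1.5708]]]}}

```text
time_s: 14.4
position: [0.5669, 0.0988, 0.2131]
tcp_rot: [[0.955, -0.0, 0.296], [-0.296, -0.0, 0.955], [-0.0, -1.0, -0.0]]
force: [-0.0, -0.2, -0.4]
opening: 0.516
```

>>> {"fn": "play_rows", "kwargs": {"commands": [[[0,0,0],[0,0,0.1745]],[[0,0,0],[0,0,0.349]],[[0,0,0],[0,0,0.5236]],[[0,0,0],[0,0,0.698]],[[0,0,0],[0,0,0.8727]],[[0,0,0],[0,0,1.047]],[[0,0,0],[0,0,1.2217]],[[0,0,0],[0,0,1.396]],[[0,0,0],[0,0,1.5708]],[[0,0,0],[0,0,1.5708]]]}}

```text
time_s: 15.65
position: [0.5669, 0.0989, 0.2132]
tcp_rot: [[0.303, -0.0, -0.953], [0.953, -0.0, 0.303], [-0.0, -1.0, 0.0]]
force: [0.7, -0.2, -0.1]
opening: 0.516
```

```bash
python3 st.py
```

```text
15.65 [0.5669 0.0989 0.2132] J1,J6 [ -1.2229 -73.5709] F [ 0.6746 -0.2209 -0.0821] M [ 0.0231 -0.0191 -0.029 ] 44.850645953188106 jaw 72.3507223086502
```

>>> {"fn": "play_rows", "kwargs": {"commands": [[[-0.0005,0.001,-0.025],[0,0,0]],[[-0.0005,0.001,-0.04],[0,0,0]],[[-0.0005,0.001,-0.04],[0,0,0]]]}}

```text
time_s: 16.02
position: [0.5655, 0.0999, 0.1721]
tcp_rot: [[0.303, -0.003, -0.953], [0.953, 0.0, 0.303], [-0.001, -1.0, 0.003]]
force: [-0.3, -0.5, 0.4]
opening: 0.516
```

>>> {"fn": "play_rows", "kwargs": {"commands": [[[0,0,0],[0,0,0]],[[0,0,0],[0,0,0]],[[0,0,0],[0,0,0]],[[0,0,0],[0,0,0]],[[0,0,0],[0,0,0]]], "gripper": 0}}

```text
time_s: 16.65
position: [0.5668, 0.0999, 0.1739]
tcp_rot: [[0.301, 0.001, -0.953], [0.953, -0.0, 0.301], [0.0, -1.0, -0.001]]
force: [-0.5, -0.0, 0.9]
opening: 0.186
```

```bash
python3 st.py
```

```text
16.65 [0.5668 0.0999 0.1739] J1,J6 [ -1.1197 -73.5763] F [-0.4631 -0.0294  0.9214] M [-0.0174  0.0336  0.0451] 16.172350498288345 jaw 72.45804280415128
```

>>> {"fn": "play_rows", "kwargs": {"commands": [[[0,0,0],[0,0,-0.161]],[[0,0,0],[0,0,-0.322]],[[0,0,-0.0001],[0,0,-0.483]],[[0,0,-0.0002],[0,0,-0.644]],[[0,0,-0.0002],[0,0,-0.805]],[[0,0,-0.0003],[0,0,-0.966]],[[0,0,-0.0003],[0,0,-1.127]],[[0,0,-0.0004],[0,0,-1.288]],[[0,0,-0.0004],[0,0,-1.449]],[[0,0,-0.0005],[0,0,-1.61]]]}}

```text
time_s: 17.9
position: [0.5664, 0.0998, 0.1734]
tcp_rot: [[0.94, -0.0, 0.343], [-0.343, -0.001, 0.94], [0.0, -1.0, -0.001]]
force: [-0.3, -1.1, 3.1]
opening: 0.179
```

>>> {"fn": "play_rows", "kwargs": {"commands": [[[0,0,0],[0,0,0]],[[0,0,0],[0,0,0]]]}}

```text
time_s: 18.15
position: [0.5665, 0.0998, 0.1733]
tcp_rot: [[0.942, -0.0, 0.336], [-0.336, -0.0, 0.942], [0.0, -1.0, -0.0]]
force: [-0.9, -0.7, 3.7]
opening: 0.179
```

```bash
python3 st.py
```

```text
18.15 [0.5665 0.0998 0.1733] J1,J6 [-1.1229 18.5322] F [-0.8672 -0.7309  3.6524] M [-0.2632  0.3845  0.235 ] 15.560941577488576 jaw -19.6427577948793
```

>>> {"fn": "play_rows", "kwargs": {"commands": [[[0,0,0],[0,0,0.164]],[[0,0,0],[0,0,0.328]],[[0,0,0.0001],[0,0,0.492]],[[0,0,0.0002],[0,0,0.656]],[[0,0,0.0002],[0,0,0.82]],[[0,0,0.0003],[0,0,0.984]],[[0,0,0.0003],[0,0,1.148]],[[0,0,0.0004],[0,0,1.312]],[[0,0,0.0004],[0,0,1.476]],[[0,0,0.0005],[0,0,1.64]]]}}

```text
time_s: 19.4
position: [0.5668, 0.1, 0.1738]
tcp_rot: [[0.267, 0.001, -0.964], [0.964, 0.0, 0.267], [0.0, -1.0, -0.001]]
force: [-0.1, 0.2, 3.1]
opening: 0.182
```

>>> {"fn": "play_rows", "kwargs": {"commands": [[[0,0,0],[0,0,0]],[[0,0,0],[0,0,0]]]}}

```text
time_s: 19.65
position: [0.5668, 0.1, 0.1738]
tcp_rot: [[0.274, 0.001, -0.962], [0.962, 0.0, 0.274], [0.0, -1.0, -0.001]]
force: [-0.3, 0.2, 2.8]
opening: 0.183
```

```bash
python3 st.py
```

```text
19.65 [0.5668 0.1    0.1738] J1,J6 [ -1.1182 -75.1944] F [-0.2584  0.2279  2.8027] M [-0.0778  0.1149 -0.0778] 15.89072844597208 jaw 74.07120728515359
```

>>> {"fn": "play_rows", "kwargs": {"commands": [[[0,0,0],[0,0,-0.16]],[[0,0,0],[0,0,-0.32]],[[0,0,-0.0001],[0,0,-0.48]],[[0,0,-0.0002],[0,0,-0.64]],[[0,0,-0.0002],[0,0,-0.8]],[[0,0,-0.0003],[0,0,-0.96]],[[0,0,-0.0003],[0,0,-1.12]],[[0,0,-0.0004],[0,0,-1.28]],[[0,0,-0.0004],[0,0,-1.44]],[[0,0,-0.0005],[0,0,-1.6]]]}}

```text
time_s: 20.9
position: [0.5664, 0.0998, 0.1733]
tcp_rot: [[0.952, -0.0, 0.307], [-0.307, -0.0, 0.952], [0.0, -1.0, -0.0]]
force: [-0.9, -0.7, 4.5]
opening: 0.181
```

>>> {"fn": "play_rows", "kwargs": {"commands": [[[0,0,0],[0,0,-0.13]],[[0,0,0],[0,0,-0.26]],[[0,0,-0.0001],[0,0,-0.39]],[[0,0,-0.0002],[0,0,-0.52]],[[0,0,-0.0002],[0,0,-0.65]],[[0,0,-0.0002],[0,0,-0.65]]]}}

```text
time_s: 21.65
position: [0.5663, 0.0999, 0.173]
tcp_rot: [[0.578, -0.0, 0.816], [-0.816, -0.0, 0.578], [-0.0, -1.0, -0.0]]
force: [-1.5, -0.7, 5.1]
opening: 0.183
```

```bash
python3 st.py
```

```text
21.65 [0.5663 0.0999 0.173 ] J1,J6 [-1.1156 53.5735] F [-1.4983 -0.7224  5.1082] M [-0.2453  0.4108  0.1261] 15.906933816006807 jaw -54.679497259480144
```

>>> {"fn": "play_rows", "kwargs": {"commands": [[[0,0,0],[0,0,-0.03]],[[0,0,0],[0,0,-0.06]],[[0,0,0],[0,0,-0.09]],[[0,0,0],[0,0,-0.12]],[[0,0,0],[0,0,-0.12]]]}}

```text
time_s: 22.28
position: [0.5663, 0.1, 0.173]
tcp_rot: [[0.477, -0.0, 0.879], [-0.879, -0.0, 0.477], [0.0, -1.0, -0.0]]
force: [-1.7, 0.4, 5.0]
opening: 0.182
```

```bash
python3 st.py
```

```text
22.275 [0.5663 0.1    0.173 ] J1,J6 [-1.114  60.3833] F [-1.6936  0.3739  5.0137] M [-0.1561  0.4097  0.1982] 15.869358211178136 jaw -61.48925531637373
```

>>> {"fn": "play_rows", "kwargs": {"commands": [[[0,0,0],[0,0,-0.025]],[[0,0,0],[0,0,-0.05]],[[0,0,0],[0,0,-0.05]]]}}

```text
time_s: 22.65
position: [0.5663, 0.0999, 0.173]
tcp_rot: [[0.433, -0.0, 0.901], [-0.901, -0.0, 0.433], [-0.0, -1.0, -0.0]]
force: [-0.5, -0.6, 4.8]
opening: 0.177
```

```bash
python3 st.py
```

```text
22.65 [0.5663 0.0999 0.173 ] J1,J6 [-1.1153 63.2466] F [-0.4871 -0.6109  4.7712] M [-0.1856  0.4463  0.1819] 15.4361647991672 jaw -64.35457031048759
```

>>> {"fn": "play_rows", "kwargs": {"commands": [[[0,0,0],[0,0,-0.025]],[[0,0,0],[0,0,-0.05]],[[0,0,0],[0,0,-0.05]]]}}

```text
time_s: 23.02
position: [0.5663, 0.1, 0.173]
tcp_rot: [[0.387, -0.0, 0.922], [-0.922, -0.0, 0.387], [0.0, -1.0, -0.0]]
force: [-1.1, -0.8, 5.4]
opening: 0.179
```

```bash
python3 st.py
```

```text
23.025 [0.5663 0.1    0.173 ] J1,J6 [-1.114  66.1082] F [-1.088  -0.824   5.3665] M [-0.1318  0.4541  0.2399] 15.550354398301907 jaw -67.21437907528745
```

>>> {"fn": "play_rows", "kwargs": {"commands": [[[0,0,0],[0,0,-0.025]],[[0,0,-0.0001],[0,0,-0.05]],[[0,0,-0.0001],[0,0,-0.05]]]}}

```text
time_s: 23.4
position: [0.5663, 0.1, 0.173]
tcp_rot: [[0.341, -0.0, 0.94], [-0.94, -0.0, 0.341], [0.0, -1.0, -0.0]]
force: [-0.9, 0.1, 5.3]
opening: 0.182
```

```bash
python3 st.py
```

```text
23.4 [0.5663 0.1    0.173 ] J1,J6 [-1.1129 68.9738] F [-0.8687  0.1012  5.3286] M [-0.1499  0.529   0.2435] 15.817499925109553 jaw -70.07919481437136
```

>>> {"fn": "play_rows", "kwargs": {"commands": [[[0,0,0],[0,0,-0.025]],[[0,0,0],[0,0,-0.05]],[[0,0,0],[0,0,-0.05]]]}}

```text
time_s: 23.78
position: [0.5663, 0.1, 0.173]
tcp_rot: [[0.293, -0.0, 0.956], [-0.956, -0.0, 0.293], [0.0, -1.0, -0.0]]
force: [-1.6, 0.6, 4.0]
opening: 0.177
```

```bash
python3 st.py
```

```text
23.775 [0.5663 0.1    0.173 ] J1,J6 [-1.1123 71.8374] F [-1.5931  0.6264  4.0084] M [-0.1426  0.4703  0.2289] 15.380050177751293 jaw -72.94372492174207
```

>>> {"fn": "play_rows", "kwargs": {"commands": [[[0,0,0],[0,0,-0.025]],[[0,0,0],[0,0,-0.05]],[[0,0,0],[0,0,-0.05]]]}}

```text
time_s: 24.15
position: [0.5663, 0.1, 0.173]
tcp_rot: [[0.245, -0.0, 0.969], [-0.969, -0.0, 0.245], [0.0, -1.0, -0.0]]
force: [-1.2, 0.6, 5.1]
opening: 0.18
```

```bash
python3 st.py
```

```text
24.15 [0.5663 0.1    0.173 ] J1,J6 [-1.1127 74.7012] F [-1.2077  0.6292  5.0963] M [-0.1427  0.4781  0.1807] 15.656986634919905 jaw -75.80784923924266
```

>>> {"fn": "play_rows", "kwargs": {"commands": [[[0,0,0],[0,0,-0.025]],[[0,0,0],[0,0,-0.05]],[[0,0,0],[0,0,-0.05]]]}}

```text
time_s: 24.52
position: [0.5663, 0.1, 0.173]
tcp_rot: [[0.196, -0.0, 0.981], [-0.981, -0.0, 0.196], [0.0, -1.0, -0.0]]
force: [-0.8, -0.1, 6.0]
opening: 0.185
```

```bash
python3 st.py
```

```text
24.525 [0.5663 0.1    0.173 ] J1,J6 [-1.112  77.5658] F [-0.777  -0.08    5.9542] M [-0.092   0.4465  0.197 ] 16.10759879761631 jaw -78.67221573444544
```

>>> {"fn": "play_rows", "kwargs": {"commands": [[[0,0,0],[0,0,-0.025]],[[0,0,0],[0,0,-0.05]],[[0,0,0],[0,0,-0.05]]]}}

```text
time_s: 24.9
position: [0.5663, 0.1, 0.173]
tcp_rot: [[0.147, -0.0, 0.989], [-0.989, -0.0, 0.147], [0.0, -1.0, -0.0]]
force: [-1.6, 0.6, 5.0]
opening: 0.186
```

```bash
python3 st.py
```

```text
24.9 [0.5663 0.1    0.173 ] J1,J6 [-1.1106 80.4312] F [-1.5802  0.6008  4.9888] M [-0.0931  0.5212  0.2044] 16.146682980073727 jaw -81.53778108578722
```

>>> {"fn": "play_rows", "kwargs": {"commands": [[[0,0,0],[0,0,-0.025]],[[0,0,0],[0,0,-0.05]],[[0,0,0],[0,0,-0.05]]]}}

```text
time_s: 25.28
position: [0.5664, 0.1, 0.173]
tcp_rot: [[0.098, -0.0, 0.995], [-0.995, -0.0, 0.098], [0.0, -1.0, -0.0]]
force: [-0.9, -0.9, 5.0]
opening: 0.181
```

```bash
python3 st.py
```

```text
25.275 [0.5664 0.1    0.173 ] J1,J6 [-1.1052 83.2733] F [-0.9364 -0.938   4.9648] M [-0.123   0.439   0.3489] 15.769608063076381 jaw -84.36773283725312
```

>>> {"fn": "play_rows", "kwargs": {"commands": [[[0,0,0],[0,0,-0.015]],[[0,0,0],[0,0,-0.015]]]}}

```text
time_s: 25.52
position: [0.5664, 0.1, 0.173]
tcp_rot: [[0.083, -0.0, 0.997], [-0.997, -0.0, 0.083], [0.0, -1.0, -0.0]]
force: [-1.5, -0.8, 4.6]
opening: 0.178
```

```bash
python3 st.py
```

```text
25.525 [0.5664 0.1    0.173 ] J1,J6 [-1.1044 84.1233] F [-1.4746 -0.7979  4.5882] M [-0.1037  0.425   0.3521] 15.468360627801038 jaw -85.21416423450408
```

>>> {"fn": "play_rows", "kwargs": {"commands": [[[0,0,0],[0,0,-0.015]],[[0,0,0],[0,0,-0.015]]]}}

```text
time_s: 25.78
position: [0.5664, 0.1, 0.173]
tcp_rot: [[0.069, -0.0, 0.998], [-0.998, -0.0, 0.069], [0.0, -1.0, -0.0]]
force: [-1.3, -0.4, 4.7]
opening: 0.18
```

```bash
python3 st.py
```

```text
25.775 [0.5664 0.1    0.173 ] J1,J6 [-1.1041 84.9747] F [-1.2647 -0.4297  4.6732] M [-0.1309  0.4392  0.4405] 15.628025817763342 jaw -86.0636818856379
```

>>> {"fn": "play_rows", "kwargs": {"commands": [[[0,0,0],[0,0,-0.015]],[[0,0,0],[0,0,-0.015]]]}}

```text
time_s: 26.02
position: [0.5664, 0.1, 0.173]
tcp_rot: [[0.054, -0.0, 0.999], [-0.999, -0.0, 0.054], [0.0, -1.0, -0.0]]
force: [-2.0, 0.2, 5.7]
opening: 0.181
```

```bash
python3 st.py;python3 st.py
```

```text
26.025 [0.5664 0.1    0.173 ] J1,J6 [-1.103  85.8261] F [-1.9649  0.1671  5.7484] M [-0.1084  0.4595  0.4534] 15.728796188346072 jaw -86.91221539483912
26.025 [0.5664 0.1    0.173 ] J1,J6 [-1.103  85.8261] F [-1.9649  0.1671  5.7484] M [-0.1084  0.4595  0.4534] 15.728796188346072 jaw -86.91221539483912
```

>>> {"fn": "play_rows", "kwargs": {"commands": [[[0,0,0],[0,0,-0.015]],[[0,0,0],[0,0,-0.015]]]}}

```text
time_s: 26.28
position: [0.5664, 0.1, 0.173]
tcp_rot: [[0.039, -0.0, 0.999], [-0.999, -0.001, 0.039], [0.001, -1.0, -0.0]]
force: [-1.4, -0.6, 4.3]
opening: 0.182
```

```bash
python3 st.py
```

```text
26.275 [0.5664 0.1    0.173 ] J1,J6 [-1.1027 86.6799] F [-1.4402 -0.5871  4.2719] M [-0.1304  0.4043  0.4961] 15.839291119872986 jaw -87.76203789094622
```

>>> {"fn": "play_rows", "kwargs": {"commands": [[[0,0,0],[0,0,-0.02]],[[0,0,0],[0,0,-0.02]]]}}

```text
time_s: 26.52
position: [0.5664, 0.1, 0.173]
tcp_rot: [[0.019, -0.0, 1.0], [-1.0, -0.001, 0.019], [0.001, -1.0, -0.0]]
force: [-1.1, 0.3, 6.0]
opening: 0.183
```

```bash
python3 st.py
```

```text
26.525 [0.5664 0.1    0.173 ] J1,J6 [-1.1002 87.8159] F [-1.0877  0.3045  6.0083] M [-0.0415  0.3833  0.4956] 15.928341466226975 jaw -88.89320853232663
```

>>> {"fn": "play_rows", "kwargs": {"commands": [[[0,0,0],[0,0,0]]]}}

```text
time_s: 26.65
position: [0.5664, 0.1, 0.173]
tcp_rot: [[0.019, -0.0, 1.0], [-1.0, -0.001, 0.019], [0.001, -1.0, -0.0]]
force: [-1.4, 0.2, 4.3]
opening: 0.181
```

```bash
python3 st.py
```

```text
26.65 [0.5664 0.1    0.173 ] J1,J6 [-1.1026 87.812 ] F [-1.4069  0.1819  4.3309] M [-0.0862  0.416   0.516 ] 15.746746591296464 jaw -88.8913144942698
```

>>> {"fn": "play_rows", "kwargs": {"commands": [[[0,0,0],[0,0,-0.02]],[[0,0,0],[0,0,-0.02]]]}}

```text
time_s: 26.9
position: [0.5664, 0.1, 0.173]
tcp_rot: [[-0.0, 0.0, 1.0], [-1.0, -0.001, -0.0], [0.001, -1.0, 0.0]]
force: [-1.3, 0.7, 4.9]
opening: 0.185
```

```bash
python3 st.py
```

```text
26.9 [0.5664 0.1    0.173 ] J1,J6 [-1.0989 88.954 ] F [-1.3309  0.681   4.8635] M [-0.1349  0.3752  0.6181] 16.08743738904112 jaw -90.02604883608396
```

>>> {"fn": "play_rows", "kwargs": {"commands": [[[0,0,0],[0,0,-0.02]],[[0,0,0],[0,0,-0.02]]]}}

```text
time_s: 27.15
position: [0.5664, 0.1, 0.173]
tcp_rot: [[-0.02, -0.0, 1.0], [-1.0, -0.001, -0.02], [0.001, -1.0, -0.0]]
force: [-1.1, -0.5, 4.9]
opening: 0.182
```

```bash
python3 st.py
python3 - <<'E'
from rig import *
from h import *
c=capture("side");w=capture("wrist")
a=cv2.resize(c["frame"][150:300,200:400,::-1],(800,600));b=w["frame"][100:400,220:420,::-1]
cv2.imwrite("pics/w2.png",np.hstack([cv2.resize(a,(400,300)),cv2.resize(b,(200,300))]))
E
```

```text
27.15 [0.5664 0.1    0.173 ] J1,J6 [-1.0963 90.0902] F [-1.0719 -0.4525  4.8611] M [-0.056   0.4287  0.636 ] 15.806630643855769 jaw -91.15795032098866
```

View pics/w2.png

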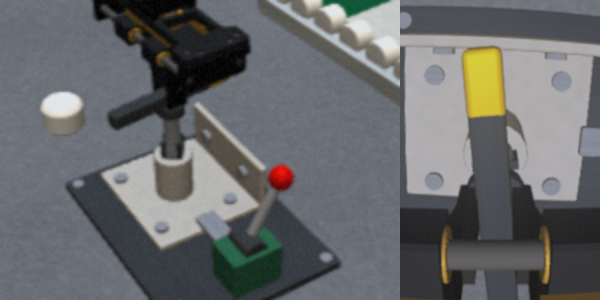

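The side crop shows the tap upright and the lever over. In the wrist crop the bar is skewed a few degrees in the jaws, which is pad compliance at about 0.63 N m. The tap is firm on the bottom, so I'll ease the twist off, open and leave.

>>> {"fn": "play_rows", "kwargs": {"commands": [[[0,0,0],[0,0,0.04]],[[0,0,0],[0,0,0.08]],[[0,0,0],[0,0,0.08]]]}}

```text
time_s: 27.62
position: [0.5664, 0.1, 0.173]
tcp_rot: [[0.059, -0.0, 0.998], [-0.998, -0.0, 0.059], [0.0, -1.0, -0.0]]
force: [-0.8, -0.5, 5.3]
opening: 0.18
```

```bash
python3 st.py
```

```text
27.625 [0.5664 0.1    0.173 ] J1,J6 [-1.1036 85.5276] F [-0.7755 -0.4866  5.3155] M [-0.1214  0.4204  0.4268] 15.657183007870994 jaw -86.61502882250608
```

>>> {"fn": "play_rows", "kwargs": {"commands": [[[0,0,0],[0,0,0]],[[0,0,0],[0,0,0]],[[0,0,0],[0,0,0]],[[0,0,0],[0,0,0]],[[0,0,0],[0,0,0]],[[0,0,0.02],[0,0,0]],[[0,0,0.06],[0,0,0]],[[-0.04,0,0.1],[0,0,0]],[[-0.1,0,0.12],[0,0,0]],[[-0.1,0,0.12],[0,0,0]]], "gripper": 0.06}}

```text
time_s: 28.88
position: [0.4624, 0.1004, 0.294]
tcp_rot: [[0.056, -0.001, 0.998], [-0.998, 0.0, 0.056], [-0.0, -1.0, -0.001]]
force: [1.2, 0.2, -0.0]
opening: 0.689
```

```bash
python3 st.py
python3 - <<'E'
from rig import *
from h import *
np.set_printoptions(precision=4,suppress=True)
c=capture("side");t=capture("top");P=cloud(c)
m=masks(c)["red"]&(abs(P[...,0]-.57)<.1)&(abs(P[...,1]+.05)<.1);print("ball",P[m].mean(0))
R=np.linalg.norm(P[...,:2]-[.567,.0995],axis=-1);b=P[(P[...,2]>.15)&(P[...,2]<.175)&(R<.09)]
print(np.median(b[:,2]),cv2.minAreaRect((b[:,:2]*1000).astype(np.float32)))
# level check: fit plane of top
q=b[b[:,2]>.158];A=np.c_[q[:,:2],np.ones(len(q))];print(np.linalg.lstsq(A,q[:,2],rcond=None)[0][:2])
cv2.imwrite("pics/end.png",np.hstack([cv2.resize(x["frame"][v:v+225,u:u+300,::-1],(400,300)) for x,u,v in((c,180,100),(t,150,150))]))
E
```

```text
28.875 [0.4624 0.1004 0.294 ] J1,J6 [-1.3158 85.4621] F [ 1.2398  0.1893 -0.0267] M [-0.0567  0.0994 -0.0107] 59.9370647714529 jaw -86.78104129964247
ball [ 0.5908 -0.0622  0.1388]
0.16137227358087647 ((568.193359375, 97.98309326171875), (151.62557983398438, 17.787044525146484), 11.75820541381836)
[-0.0241  0.1346]
```

View pics/end.png

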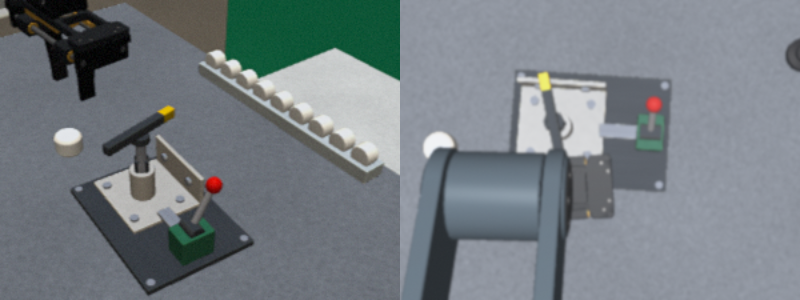

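The final views show the tap upright and the lever over, with its ball centre near (0.591,-0.062). The gripper is clear at about (0.46,0.10,0.29), and the roller and gear in view look unmoved.

```bash
python3 -c "
from rig import *
print(hand_in())"
```

```text
the job is handed in; nothing more can be done
None
```

The job is done and handed in at about 29 s of robot time.

**Clamp lever:** I pushed it over until it stopped under about 15 N. Afterwards the ball sat at fixture +x, where the fully-over position should be.

**Turning:** I did half a turn forward and a quarter back, twice, with one regrip partway through the second forward stroke. The jaws turned 182.6° and 183.6° forward and 93.7° back both times. Allowing for windup, that is close to 180° and 90° at the tap.

**Bottoming:** I went forward in small steps until the torque rose from about 0.2 to 0.63 N m, which is firm and well under the 1.1 N m that snaps the tap. I then eased off the twist, opened the jaws and moved clear.

**Last checks:**
- **Lean:** sideways force on the bar stayed within about 5 N at every reading, so by the given spring rate the lean stayed under about 0.03 rad.
- **Final angle:** the bar's final angle gives about 5.78 rad of total turn, inside the expected 5.5 to 6.0.
- **Other objects:** the roller and gear in the last views look unmoved. The paste tin was not in those crops, but the arm never went near it.

**Checks that disagreed:**
- **Skew in the pads:** the bar skewed about 5° in the pads under the final torque, because the grip was fixed at about 30 N instead of the advised 45 N. So the jaw angle overstates the final turn slightly.
- **Level check:** a rough depth fit of the bar's top gave a 0.13 slope across its narrow width. I put this down to points from the side of the bar, since the pictures show the tap upright.

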